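# Clear down the rework mat

## Task

The board repair is finished, so clear the blue mat: stand the solder spool in the round metal reel pot, set the mat's flux tin down in the round recess of the square foam block, and lay the tweezers in the slot of their black rest. The paste syringe is used up: push it down through the sprung flaps of the grey waste box, so that it lies inside and the flaps have closed over it.

Things in the scene. Friction and masses are not known exactly. Their poses are not given: they have to be found in the camera images.
- flux_tin: Round cream tin of flux with a green lid, 47 mm diameter, 20 mm high, standing on the mat. Origin at the centre of its underside, z up. Grasp across the diameter, on its upper half.
- solder_spool: Solder spool standing on one of its two black flanges: flanges 55 mm diameter, 38 mm high in all, top flange 6 mm thick (32 to 38 mm above the underside), white wound core 34 mm. 0.13 kg. Origin at the centre of its underside, z up. Grasp across the top flange.
- tweezers: Pale tweezers lying on the mat, rigid, 118 mm long (along its own y), 12 mm wide (x), 10 mm high. Origin at the middle of the underside, z up. Grasp across the 12 mm at the middle.
- paste_syringe: White and grey paste syringe lying on the mat, 108 mm long (along its own y), 16 mm wide (x), 16 mm high, 12 g. Origin at the middle of the underside, z up. Grasp across the 16 mm at the middle.
- tin_nest: Fixed square block of dark foam, 80 x 80 mm, 16 mm high, lying on the 2 mm bench mat, with a round recess of 59 mm diameter in the middle of its top, 8 mm deep (recess floor 8 mm above the underside). For the flux tin, which stands 12 mm proud when seated. Origin at the centre of the underside, z up.
- reel_pot: Fixed round open metal pot on the mat, 78 mm outer and 68 mm inner diameter, rim 19 mm high, inner floor 5 mm above its underside. For the solder spool, which stands 24 mm proud of the rim when seated. A small wire eye, 29 mm high, stands outside the rim on its +x side. Origin at the centre of the underside, z up.
- tweezer_rest: Fixed black rest on the mat: base plate 146 mm (x) by 48 mm (y), 5 mm thick; at each end a block 17 mm high with a slot 24 mm wide along x, closed at its outer end (slot 136 mm long in all). The middle 56 mm is open down to the base plate, as room for fingers. Tweezers lie in the slot on the base plate, along x, either way round. Origin: centre of underside, z up.
- waste_box: Fixed grey box on the mat, 132 mm (x) by 86 mm (y), 66 mm high, walls 5 mm. Two black sprung flaps 6 mm below the rim close its mouth (122 x 76 mm) and meet on the middle line along x; pushed (1 N at first, 4 N wide open) they open downward; the syringe's weight alone does not open them. Syringe goes in lying along x. Fingers may follow it 40 mm below the rim. Origin: centre of underside, z up.
- flap_left (a joint): Angle of the waste box flap on the box's +y side: 0 shut, 1.45 rad hanging down; sprung shut. Once both flaps are past about 0.8 rad the syringe can fall between them.
- flap_right (a joint): Angle of the waste box flap on the box's -y side: 0 shut, 1.45 rad hanging down; sprung shut.

How it is judged (in metres and radians):
At the end, for the whole second after the job is handed in: Tin upright on the floor of the foam recess (within 9 mm of centre), spool upright on the floor of the pot (10 mm), tweezers flat on the base in the slot (9 mm across, 13 mm along, 0.15 rad), syringe in the waste box below both flaps, flaps shut (under 0.12 rad), all at rest (horizontal distance between flux_tin and tin_nest below 0.009 m and z of flux_tin in the frame of tin_nest below 0.011 m and angle between each of flux_tin, solder_spool's own z axis and vertical below 0.12 rad and horizontal distance between solder_spool and reel_pot below 0.01 m and z of solder_spool in the frame of reel_pot below 0.009 m and x of tweezers in the frame of tweezer_rest between -0.013 and 0.013 m and y of tweezers in the frame of tweezer_rest between -0.009 and 0.009 m and z of tweezers in the frame of tweezer_rest below 0.0085 m and angle between the y axis of tweezers and the x axis of tweezer_rest, either way round below 0.15 rad and x of paste_syringe in the frame of waste_box between -0.061 and 0.061 m and y of paste_syringe in the frame of waste_box between -0.038 and 0.038 m and z of paste_syringe in the frame of waste_box below 0.04 m and value of joint each of flap_left, flap_right below 0.12 rad and linear speed of each of flux_tin, solder_spool, tweezers, paste_syringe below 0.02 m/s); the robot touches nothing.
It also fails if it takes over 106 s, if anything falls off the work surface, if the arm or the gripper's body presses on something with over 40 N, if the wrist force passes 120 N, or if a joint passes its speed limit or range.

## Robot

A 6-joint arm with a two-finger parallel gripper is mounted at the origin on a cart in front of the work surface, level with it; the furniture and walls round the work are solid. World frame = base frame: x ahead of the robot, y to its left, z up, the work surface at z = 0. Lengths are in mm, angles in rad, forces in N, time in s.
With the tool pointing down it reaches from about 350 to 975 mm from the base axis. Payload 7.1 kg.
Tool frame: the origin (TCP) lies at the very end of the fingers, on their centre line; the grasp point (between the pads) lies ctrl.hold_point_z behind it (ctrl.hold_point_z is the distance from the TCP to the grasp point, in mm); z points along the fingers, y is the line along which they close (so a half turn about z gives the same grasp; the last joint's range is limited). The gripper opens to 88 mm and grips with 3 to 60 N. Pads are 20 mm wide; open, the fingers measure 115 mm over their backs; the gripper's body (75 mm by 178 mm) begins 61 mm behind the grasp point.
Start: joints at [-1.233, 0.423, 1.63, -0, 1.089, -0.019], TCP at [218.315, -585.614, 222.675] pointing down, gripper open.
Joint ranges: [-3, 3], [-0.9, 2.11], [0.09, 2.58], [-1.31, 4.45], [0.11, 2.69], [-2.54, 2.54]. Speed limits (rad/s): [2.39, 2.39, 3.01, 3.14, 3.14, 3.14].

## Interface

Orientations are given as a rotation vector (axis times angle).
In Python, from workcell import ctrl gives the robot as it stands. The module is installed in compiled form; this text tells all that it offers.
- The arm moves only by the shell command python3 -m creep 'ROWS'. ROWS is JSON, a list of rows, each an object with "translation": the shift along the tool's x, y, z in mm, a list of three; "angular": the turn, a rotation vector about the tool's x, y, z in rad, a list of three; "jaw": the opening, from 0 (shut) to 1 (fully open). A call has exactly 8 rows; each row is the pose to reach, as a shift and turn from the pose commanded when the call began, along the tool's axes at that moment; what a row does not reach only later rows make up. A row lasts 1/8 s, in which the tool goes at most 62.5 mm and 10.7 degrees, less where a joint would pass 70% of its speed; a pose out of reach is approached as far as the arm can. A call with a gripper value outside its range is refused whole. The fingers move at their own pace and stop on an object; the grip force is fixed at half the most. Time passes only in rows, so rows that repeat a pose let the fingers close, or fill a call up. It gives the time, the measured TCP pose, the force, the opening and the grip force at its end, in the units of the state.
- ctrl.get_obs(): the state, without advancing time (a new reading comes with each control period).
- ctrl.get_image(name): name is "scene" or "top" or "wrist"; returns the picture (480x640x3 uint8, red, green, blue); there is no depth.
- ctrl.camera_info(name): a dict with "camera_matrix" (3x3 intrinsics, pixels), "world_from_camera" (4x4, takes a point from camera to world coordinates). Camera axes: x right, y up, looking along -z (the intrinsics and any distortion apply to the point x, -y, -z); pixel columns grow to the right and rows downward; lengths in mm; the calibration is good to about 2 mm. A picture is of the moment at which its call begins: read the wrist's pose just before it. camera_info takes no time and is no camera call; for the wrist camera it gives the pose at the moment of the call.
- ctrl.close_job(): hands the job in; it is judged then, once.
Trained networks look in the newest picture that a camera, given by its name, has taken for a name from the list of things; names that differ only in an ending like _2 or _b are one class to them, and where a whole thing is asked for, a point or a joint stands for the part that bears it (a point fixed in the world has none). Each returns a list of dicts, best first, with "score" (0 to 1); they miss things now and then, are a little off and sometimes report something else, mostly with a low value. They report only what shows in the picture. A call takes as long as a camera call.
- ctrl.look_for(camera, label): "rect" ([left, top, right, bottom] in pixels, round what is visible of it).
The state is a dict: "t": time; "qpos": joint angles; "qvel": joint speeds; "joint_torque": joint torques, N m; "ee_pos": TCP position; "orientation": TCP orientation; "ft_force": force on the tool from outside, world axes, zero at the start; "moment": the same for the moment, N m; "width": finger opening in mm; "grasp_force": force on a finger pad.
Only numpy, scipy, OpenCV 4.12 (cv2) and the standard library are available. Lean on these libraries where they do the work, as an engineer would, in place of code of your own. Each camera call takes 0.05 s, during which the arm holds its last target. There are 200 camera calls.

## Working session

There is one attempt and no reset: what is moved stays moved. The work goes in short steps, Python scripts to look and compute and a shell command to move; the robot and the scene stay as the last step left them, time stands still between calls to the robot, and variables do not carry over. Pictures are saved under pics/ and viewed, at most 14 in all, crops included, and the job is handed in when it is done.

```bash
ls; mkdir -p pics; cat > h.py <<'E'
import numpy as np, cv2, json
from scipy.spatial.transform import Rotation as R
from workcell import ctrl
def pic(cam,fn):
    im=ctrl.get_image(cam); cv2.imwrite('pics/'+fn,im[:,:,::-1]); return im
def px2w(cam,u,v,z,info=None):
    i=info or ctrl.camera_info(cam); K=np.array(i['camera_matrix']);T=np.array(i['world_from_camera'])
    d=np.linalg.inv(K)@[u,v,1]; d=T[:3,:3]@[d[0],-d[1],-d[2]]
    o=T[:3,3]; return o+d*(z-o[2])/d[2]
def w2px(cam,p,info=None):
    i=info or ctrl.camera_info(cam); K=np.array(i['camera_matrix']);T=np.array(i['world_from_camera'])
    c=np.linalg.inv(T)@[*p,1]; q=K@[c[0],-c[1],-c[2]]; return q[:2]/q[2]
E
python3 - <<'E'
from h import *
o=ctrl.get_obs()
print({k:np.round(v,3) for k,v in o.items()}, ctrl.hold_point_z)
for c in ('scene','top','wrist'):
    pic(c,c+'0.png'); i=ctrl.camera_info(c); print(c,{k:np.round(v,3).tolist() if not isinstance(v,str) else v for k,v in i.items()})
for n in 'flux_tin solder_spool tweezers paste_syringe tin_nest reel_pot tweezer_rest waste_box'.split():
    print(n,[(np.round(d['rect']).tolist(),round(d['score'],2)) for d in ctrl.look_for('top',n)[:3]])
E
```

```text
pics
{'t': np.float64(0.0), 'qpos': array([-1.233,  0.424,  1.631, -0.   ,  1.089, -0.019]), 'qvel': array([ 0.002,  0.   , -0.002, -0.001, -0.001,  0.002]), 'joint_torque': array([ 2.0000e-03, -5.4461e+01, -2.7367e+01,  6.4000e-02,  2.3000e-02,
       -0.0000e+00]), 'ee_pos': array([ 218.138, -585.097,  221.914]), 'orientation': array([-3.09 , -0.557,  0.   ]), 'ft_force': array([ 0.052,  1.381, -0.413]), 'moment': array([-0.003, -0.01 , -0.   ]), 'grasp_force': np.float64(0.0), 'width': np.float64(88.082)} 18.700000000000003
scene {'camera_matrix': [[513.06, 0.0, 313.335], [0.0, 513.06, 251.568], [0.0, 0.0, 1.0]], 'world_from_camera': [[-0.828, 0.298, -0.475, 89.641], [-0.561, -0.458, 0.69, 830.825], [-0.012, 0.837, 0.546, 594.265], [0.0, 0.0, 0.0, 1.0]]}
top {'camera_matrix': [[450.193, 0.0, 313.206], [0.0, 450.193, 243.688], [0.0, 0.0, 1.0]], 'world_from_camera': [[-0.008, 0.992, -0.127, 437.76], [-1.0, -0.011, -0.023, 175.245], [-0.024, 0.127, 0.992, 901.855], [0.0, 0.0, 0.0, 1.0]]}
wrist {'camera_matrix': [[342.342, 0.0, 321.078], [0.0, 342.342, 238.296], [0.0, 0.0, 1.0]], 'world_from_camera': [[0.348, 0.899, 0.266, 291.202], [-0.937, 0.334, 0.098, -558.117], [-0.001, -0.283, 0.959, 383.709], [0.0, 0.0, 0.0, 1.0]]}
flux_tin [([353.0, 275.0, 381.0, 305.0], 0.66)]
solder_spool [([300.0, 275.0, 331.0, 306.0], 0.6), ([410.0, 237.0, 448.0, 309.0], 0.48)]
tweezers []
paste_syringe [([204.0, 268.0, 210.0, 322.0], 0.64), ([301.0, 277.0, 330.0, 301.0], 0.58)]
tin_nest [([212.0, 202.0, 254.0, 238.0], 0.67)]
reel_pot [([204.0, 275.0, 212.0, 323.0], 0.6), ([344.0, 185.0, 381.0, 230.0], 0.56)]
tweezer_rest [([410.0, 235.0, 450.0, 312.0], 0.79)]
waste_box [([265.0, 156.0, 323.0, 236.0], 0.85)]
```

```bash
python3 - <<'E'
import cv2
a=cv2.imread('pics/top0.png'); cv2.imwrite('pics/top0c.png',cv2.resize(a[140:360,170:470],(800,587),interpolation=cv2.INTER_CUBIC))
E
```

```text
(no output)
```

View pics/top0c.png

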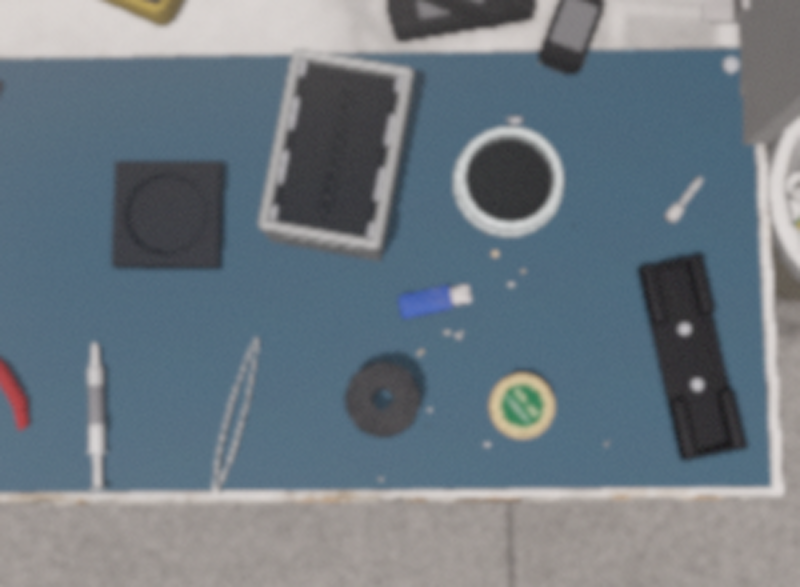

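View pics/scene0.png

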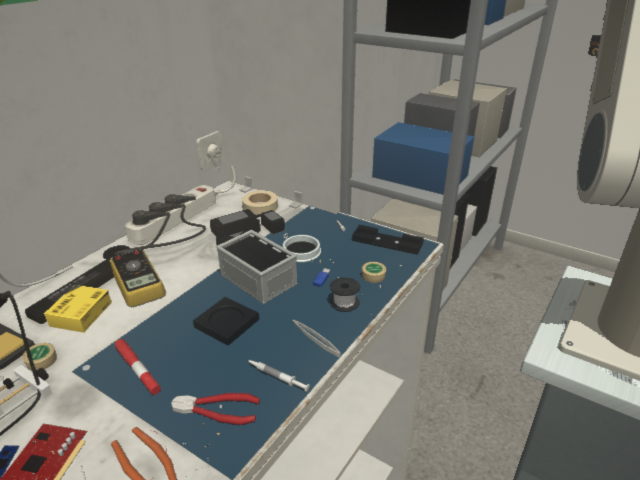

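The top view shows the nest at crop (168,214), box (337,150), pot (509,181), rest (693,357), syringe (96,417), tweezers (237,413), spool (384,396) and tin (522,406). The shelf stands beyond the rest, on the −y side. The blue eraser and other small items are distractors.

```bash
cat >> h.py <<'E'
def tool():
    o=ctrl.get_obs(); return np.array(o['ee_pos']),R.from_rotvec(o['orientation'])
def yaw_y(rot): # world heading (deg) of tool y axis
    y=rot.as_matrix()[:,1]; return np.degrees(np.arctan2(y[1],y[0]))
E
python3 - <<'E'
from h import *
f=lambda x,y,z:px2w('top',170+(x+.5)*300/800-.5,140+(y+.5)*220/587-.5,z)
P=dict(nest=[(115,162,18),(227,162,18),(222,268,18),(113,268,18)],pot=[(509,181,21)],eye=[(515,119,31)],
box=[(297,52,68),(413,70,68),(381,250,68),(260,230,68)],rest=[(640,267,19),(703,254,19),(746,447,19),(683,460,19)],
tin=[(522,406,22)],spool=[(384,396,40)],syr=[(95,345,10),(97,488,10)],tw=[(258,338,12),(216,490,12)])
for k,v in P.items():
    w=np.array([f(*p) for p in v])[:,:2]; print(k,w.round(0).tolist(),w.mean(0).round(1))
p,r=tool(); print(p.round(1),r.as_matrix().round(3).tolist())
E
```

```text
nest [[641.0, 397.0], [640.0, 312.0], [560.0, 315.0], [561.0, 397.0]] [600.4 355.5]
pot [[622.0, 101.0]] [622.2 100.7]
eye [[667.0, 96.0]] [666.9  96.1]
box [[709.0, 255.0], [694.0, 172.0], [564.0, 195.0], [579.0, 281.0]] [636.6 225.6]
rest [[557.0, 5.0], [566.0, -41.0], [425.0, -66.0], [416.0, -21.0]] [490.7 -30.7]
tin [[455.0, 95.0]] [455.4  94.9]
spool [[463.0, 195.0]] [462.9 194.8]
syr [[504.0, 411.0], [398.0, 408.0]] [450.9 409.5]
tw [[508.0, 289.0], [396.0, 319.0]] [451.9 304.1]
[ 218.3 -585.6  222.6] [[0.937, 0.349, -0.0], [0.349, -0.937, 0.0], [0.0, -0.0, -1.0]]
```

```bash
python3 - <<'E'
from h import *
for z in (-700,-800,-900): print(z,px2w('scene',433,350,z).round(0),px2w('scene',350,205,z).round(0))
for z in (50,200,400,600): print(z,px2w('top',447,192,z).round(0),px2w('scene',475,100,z).round(0))
E
```

```text
-700 [ 500. -505. -700.] [ 1306. -1288.  -700.]
-800 [ 531. -608. -800.] [ 1400. -1451.  -800.]
-900 [ 563. -711. -900.] [ 1494. -1615.  -900.]
50 [644. -63.  50.] [ 633. -969.   50.]
200 [608. -21. 200.] [ 483. -473.  200.]
400 [559.  35. 400.] [283. 188. 400.]
600 [511.  91. 600.] [ 84. 850. 600.]
```

View pics/wrist0.png

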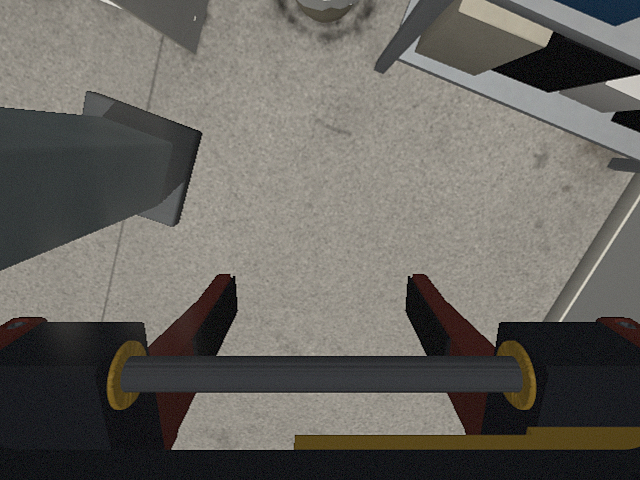

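```bash
python3 -m creep '[{"translation":[60,-75,-40],"angular":[0,0,0.1],"jaw":1},{"translation":[100,-125,-40],"angular":[0,0,0.2],"jaw":1},{"translation":[140,-175,-40],"angular":[0,0,0.3],"jaw":1},{"translation":[180,-225,-40],"angular":[0,0,0.356],"jaw":1},{"translation":[220,-280,-40],"angular":[0,0,0.356],"jaw":1},{"translation":[260,-330,-40],"angular":[0,0,0.356],"jaw":1},{"translation":[295,-375,-40],"angular":[0,0,0.356],"jaw":1},{"translation":[295,-375,-40],"angular":[0,0,0.356],"jaw":1}]'
python3 -c "
from h import *
p,r=tool();print(p,r.as_matrix().round(3).tolist())"
```

```text
t: 1.55
ee_pos: [364.0, -129.1, 263.0]
orientation: [3.141, 0.003, 0.002]
ft_force: [-0.2, -1.1, 0.4]
width: 87.6
grasp_force: 0.0
[ 364.04440946 -129.07380024  263.04880123] [[1.0, 0.002, 0.001], [0.002, -1.0, -0.0], [0.001, 0.0, -1.0]]
```

```bash
python3 -m creep '[{"translation":[10,-45,0],"angular":[0,0,0],"jaw":1},{"translation":[22,-95,0],"angular":[0,0,0],"jaw":1},{"translation":[34,-150,0],"angular":[0,0,0],"jaw":1},{"translation":[46,-205,0],"angular":[0,0,0],"jaw":1},{"translation":[58,-260,0],"angular":[0,0,0],"jaw":1},{"translation":[70,-310,0],"angular":[0,0,0],"jaw":1},{"translation":[76,-340,0],"angular":[0,0,0],"jaw":1},{"translation":[76,-340,0],"angular":[0,0,0],"jaw":1}]'
python3 - <<'E'
from h import *
i=ctrl.camera_info('wrist'); pic('wrist','w1.png'); np.save('w1.npy',i,allow_pickle=True)
print(np.round(i['world_from_camera'],3).tolist())
for n in 'flux_tin solder_spool tweezers paste_syringe tin_nest reel_pot tweezer_rest waste_box'.split():
    print(n,[(np.round(d['rect']).tolist(),round(d['score'],2)) for d in ctrl.look_for('wrist',n)[:2]])
E
```

```text
t: 2.55
ee_pos: [439.7, 210.4, 262.6]
orientation: [-3.141, -0.006, -0.0]
ft_force: [-0.1, -0.4, -0.2]
width: 87.9
grasp_force: 0.0
[[0.003, 0.959, 0.283, 517.47], [-1.0, 0.002, 0.001, 210.932], [0.0, -0.283, 0.959, 424.266], [0.0, 0.0, 0.0, 1.0]]
flux_tin [([397.0, 169.0, 443.0, 210.0], 0.69)]
solder_spool [([313.0, 166.0, 361.0, 212.0], 0.62), ([144.0, 10.0, 233.0, 97.0], 0.52)]
tweezers []
paste_syringe [([150.0, 147.0, 175.0, 239.0], 0.96)]
tin_nest [([145.0, 11.0, 231.0, 97.0], 0.67), ([311.0, 166.0, 360.0, 212.0], 0.39)]
reel_pot [([388.0, 0.0, 472.0, 77.0], 0.72)]
tweezer_rest [([502.0, 91.0, 555.0, 223.0], 0.83)]
waste_box [([246.0, 3.0, 356.0, 91.0], 0.77)]
```

View pics/w1.png

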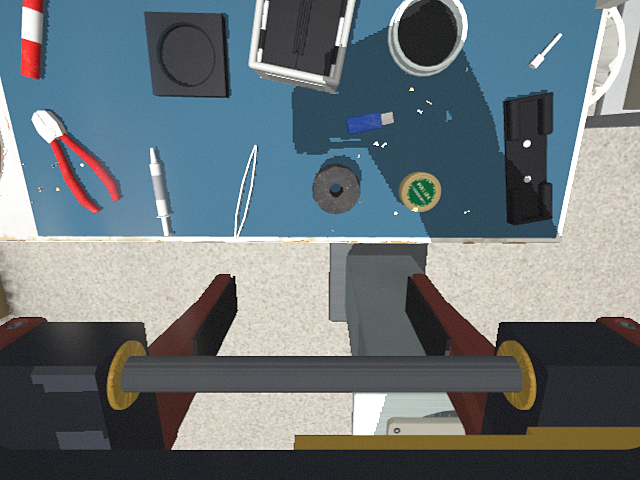

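Wrist view: syringe (153,149)–(167,235), tweezers (256,146)–(237,236), spool (336,189), tin (420,191), rest (528,158), recess (189,54), pot rim (428,36).

```bash
python3 - <<'E'
from h import *
i=np.load('w1.npy',allow_pickle=True).item()
P=dict(nest=[(145,13,18),(225,11,18),(228,97,18),(152,97,18)],recess=[(189,54,12)],pot=[(428,36,21)],rest=[(503,98,19),(551,93,19),(552,218,19),(508,223,19)],
tin=[(420.5,190.5,20)],spool=[(336.5,188.5,40)],syr=[(153,149,10),(167,235,10)],tw=[(256,146,8),(237,236,8)])
for k,v in P.items():
    w=np.array([px2w('',*p,info=i) for p in v])[:,:2]; print(k,w.round(0).tolist(),w.mean(0).round(1))
E
```

```text
nest [[641.0, 394.0], [643.0, 311.0], [560.0, 314.0], [560.0, 397.0]] [600.6 353.8]
recess [[604.0, 354.0]] [603.7 354.2]
pot [[619.0, 99.0]] [619.4  99.3]
rest [[560.0, 11.0], [565.0, -41.0], [424.0, -69.0], [418.0, -17.0]] [491.6 -29.3]
tin [[457.0, 93.0]] [457.4  93.2]
spool [[462.0, 193.0]] [462.4 193.4]
syr [[504.0, 408.0], [399.0, 404.0]] [451.5 406.1]
tw [[507.0, 287.0], [397.0, 317.0]] [452.5 302.1]
```

```bash
python3 -m creep '[{"translation":[6,40,50],"angular":[0,0,0],"jaw":1},{"translation":[12,80,100],"angular":[0,0,0],"jaw":1},{"translation":[17,116,140],"angular":[0,0,0],"jaw":1},{"translation":[17,116,180],"angular":[0,0,0],"jaw":1},{"translation":[17,116,210],"angular":[0,0,0],"jaw":1},{"translation":[17,116,210],"angular":[0,0,0],"jaw":1},{"translation":[17,116,210],"angular":[0,0,0],"jaw":1},{"translation":[17,116,210],"angular":[0,0,0],"jaw":1}]'
python3 - <<'E'
from h import *
i=ctrl.camera_info('wrist'); pic('wrist','w2.png'); print(tool()[0])
print([w2px('',(456.5,94,22),i),w2px('',(456.5,94,22),i)], ctrl.look_for('wrist','flux_tin')[:1])
E
```

```text
t: 4.0
ee_pos: [457.6, 93.1, 54.0]
orientation: [-3.141, -0.002, -0.004]
ft_force: [0.5, 0.9, 0.7]
width: 87.8
grasp_force: 0.0
[457.55339799  93.14286513  53.96299903]
[array([320.1265025 , 272.80565619]), array([320.1265025 , 272.80565619])] [{'rect': [283.6, 228.8, 359.9, 306.0], 'score': 0.69}]
```

View pics/w2.png

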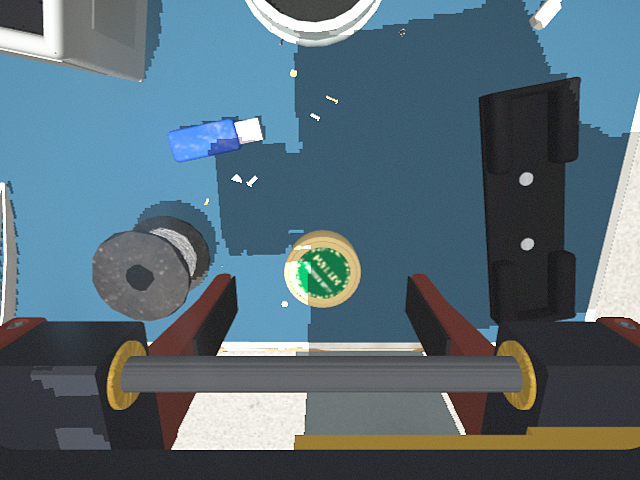

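The tin's lid is centred at (322,271), about 1 mm from the prediction and on the finger centreline, so I can descend.

```bash
python3 -m creep '[{"translation":[0,0,20],"angular":[0,0,0],"jaw":1},{"translation":[0,0,38],"angular":[0,0,0],"jaw":1},{"translation":[0,0,41],"angular":[0,0,0],"jaw":1},{"translation":[0,0,41],"angular":[0,0,0],"jaw":0.3},{"translation":[0,0,41],"angular":[0,0,0],"jaw":0.3},{"translation":[0,0,41],"angular":[0,0,0],"jaw":0.3},{"translation":[0,0,41],"angular":[0,0,0],"jaw":0.3},{"translation":[0,0,41],"angular":[0,0,0],"jaw":0.3}]'
```

```text
t: 5.1
ee_pos: [456.7, 92.9, 11.9]
orientation: [-3.142, -0.001, -0.001]
ft_force: [-1.0, -0.4, 3.0]
width: 46.2
grasp_force: 30.0
```

```bash
python3 -m creep '[{"translation":[0,0,-50],"angular":[0,0,0],"jaw":0.3},{"translation":[0,0,-100],"angular":[0,0,0],"jaw":0.3},{"translation":[30,-50,-110],"angular":[0,0,0],"jaw":0.3},{"translation":[58,-105,-110],"angular":[0,0,0],"jaw":0.3},{"translation":[87,-158,-110],"angular":[0,0,0],"jaw":0.3},{"translation":[116,-210,-110],"angular":[0,0,0],"jaw":0.3},{"translation":[144,-261,-100],"angular":[0,0,0],"jaw":0.3},{"translation":[144,-261,-60],"angular":[0,0,0],"jaw":0.3}]'
python3 -m creep '[{"translation":[0,0,0],"angular":[0,0,0],"jaw":0.3},{"translation":[0,0,20],"angular":[0,0,0],"jaw":0.3},{"translation":[0,0,40],"angular":[0,0,0],"jaw":0.3},{"translation":[0,0,48],"angular":[0,0,0],"jaw":0.3},{"translation":[0,0,52],"angular":[0,0,0],"jaw":0.3},{"translation":[0,0,52],"angular":[0,0,0],"jaw":0.3},{"translation":[0,0,52],"angular":[0,0,0],"jaw":0.3},{"translation":[0,0,52],"angular":[0,0,0],"jaw":0.3}]'
```

```text
t: 6.1
ee_pos: [604.0, 359.0, 73.5]
orientation: [-3.137, -0.006, -0.011]
ft_force: [0.4, -0.4, -1.0]
width: 46.0
grasp_force: 30.0
t: 7.1
ee_pos: [600.6, 354.1, 20.0]
orientation: [-3.141, -0.001, -0.001]
ft_force: [0.5, -0.2, 0.6]
width: 46.0
grasp_force: 30.0
```

```bash
python3 -m creep '[{"translation":[0,0,0],"angular":[0,0,0],"jaw":0.75},{"translation":[0,0,0],"angular":[0,0,0],"jaw":0.75},{"translation":[0,0,-20],"angular":[0,0,0],"jaw":1},{"translation":[0,0,-70],"angular":[0,0,0],"jaw":1},{"translation":[-30,0,-120],"angular":[0,0,0],"jaw":1},{"translation":[-65,40,-120],"angular":[0,0,0],"jaw":1},{"translation":[-100,80,-100],"angular":[0,0,0],"jaw":1},{"translation":[-138,120,-80],"angular":[0,0,0],"jaw":1}]'
python3 -m creep '[{"translation":[0,40,0],"angular":[0,0,0],"jaw":1},{"translation":[0,40,0],"angular":[0,0,0],"jaw":1},{"translation":[0,40,0],"angular":[0,0,0],"jaw":1},{"translation":[0,40,0],"angular":[0,0,0],"jaw":1},{"translation":[0,40,0],"angular":[0,0,0],"jaw":1},{"translation":[0,40,0],"angular":[0,0,0],"jaw":1},{"translation":[0,40,0],"angular":[0,0,0],"jaw":1},{"translation":[0,40,0],"angular":[0,0,0],"jaw":1}]'
python3 - <<'E'
from h import *
i=ctrl.camera_info('wrist'); im=pic('wrist','w3.png'); print(tool()[0])
d=ctrl.look_for('wrist','solder_spool')[:1];print(d, w2px('',(462.5,194,40),i))
E
```

```text
t: 8.1
ee_pos: [462.2, 233.3, 101.2]
orientation: [-3.14, -0.002, -0.005]
ft_force: [0.3, -0.5, -0.2]
width: 87.6
grasp_force: 0.0
t: 9.1
ee_pos: [462.5, 193.9, 99.6]
orientation: [3.142, 0.001, -0.0]
ft_force: [0.0, 0.2, 0.9]
width: 87.9
grasp_force: 0.0
[462.45687929 193.89709103  99.62268885]
[{'rect': [283.3, 211.9, 361.4, 293.2], 'score': 0.65}] [321.35257323 255.78573454]
```

View pics/w3.png

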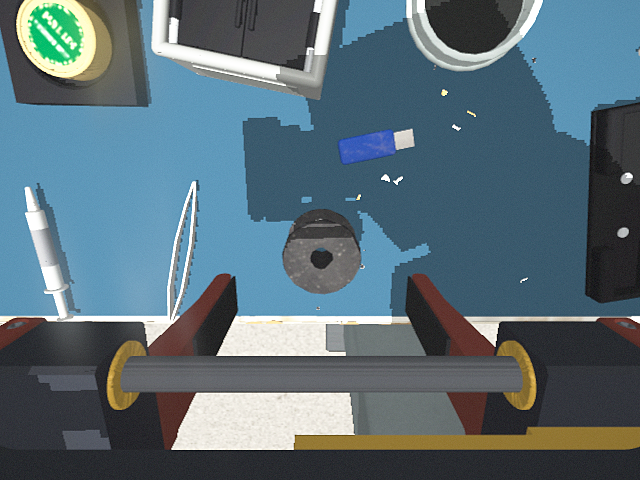

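The tin sits in the recess. The spool's hole is at (321,258), within 1–2 mm of the prediction. Next I grip it and lift.

```bash
python3 -m creep '[{"translation":[-1,0,40],"angular":[0,0,0],"jaw":1},{"translation":[-1,0,70],"angular":[0,0,0],"jaw":1},{"translation":[-1,0,76],"angular":[0,0,0],"jaw":1},{"translation":[-1,0,76],"angular":[0,0,0],"jaw":0.4},{"translation":[-1,0,76],"angular":[0,0,0],"jaw":0.4},{"translation":[-1,0,76],"angular":[0,0,0],"jaw":0.4},{"translation":[-1,0,76],"angular":[0,0,0],"jaw":0.4},{"translation":[-1,0,76],"angular":[0,0,0],"jaw":0.4}]'
```

```text
t: 10.2
ee_pos: [461.9, 193.9, 24.3]
orientation: [-3.141, -0.002, -0.002]
ft_force: [0.1, -1.4, 6.5]
width: 50.8
grasp_force: 30.0
```

```bash
python3 -m creep '[{"translation":[0,0,-20],"angular":[0,0,0],"jaw":0.4},{"translation":[0,0,-60],"angular":[0,0,0],"jaw":0.4},{"translation":[0,0,-90],"angular":[0,0,0],"jaw":0.4},{"translation":[0,0,-90],"angular":[0,0,0],"jaw":0.4},{"translation":[0,0,-90],"angular":[0,0,0],"jaw":0.4},{"translation":[0,0,-90],"angular":[0,0,0],"jaw":0.4},{"translation":[0,0,-90],"angular":[0,0,0],"jaw":0.4},{"translation":[0,0,-90],"angular":[0,0,0],"jaw":0.4}]'
python3 - <<'E'
from h import *
pic('wrist','w4.png'); print(tool()[0])
E
```

```text
t: 11.2
ee_pos: [461.2, 193.8, 113.1]
orientation: [3.141, 0.001, -0.002]
ft_force: [-0.5, -0.1, -2.7]
width: 50.3
grasp_force: 30.0
[461.31006658 193.80286246 113.2333964 ]
```

View pics/w4.png

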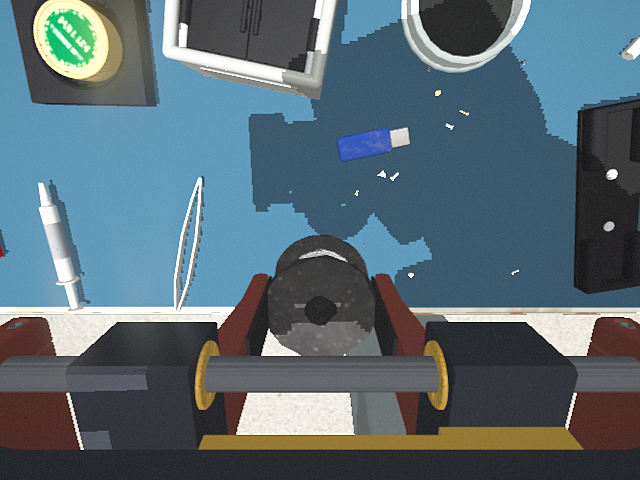

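```bash
python3 - <<'E'
from h import *
i=ctrl.camera_info('wrist')
for z in (129,95): 
  print(z,[np.round(w2px('',(461.3+27.5*np.cos(a),194+27.5*np.sin(a),z),i)).tolist() for a in (0,np.pi/2,np.pi,-np.pi/2)], w2px('',(461.3,194,z),i).round())
print([np.round(w2px('',(621+39*np.cos(a),100+39*np.sin(a),21),i)).tolist() for a in (np.pi/2,np.pi,-np.pi/2)])
E
```

```text
129 [[321.0, 254.0], [263.0, 309.0], [321.0, 359.0], [379.0, 309.0]] [321. 309.]
95 [[321.0, 233.0], [273.0, 280.0], [321.0, 323.0], [370.0, 280.0]] [321. 280.]
[[407.0, 4.0], [460.0, 71.0], [528.0, 4.0]]
```

```bash
python3 -m creep '[{"translation":[30,18,0],"angular":[0,0,0],"jaw":0.4},{"translation":[65,40,0],"angular":[0,0,0],"jaw":0.4},{"translation":[105,62,0],"angular":[0,0,0],"jaw":0.4},{"translation":[140,83,0],"angular":[0,0,0],"jaw":0.4},{"translation":[160,94,0],"angular":[0,0,0],"jaw":0.4},{"translation":[160,94,20],"angular":[0,0,0],"jaw":0.4},{"translation":[160,94,40],"angular":[0,0,0],"jaw":0.4},{"translation":[160,94,50],"angular":[0,0,0],"jaw":0.4}]'
python3 -m creep '[{"translation":[0,0,10],"angular":[0,0,0],"jaw":0.4},{"translation":[0,0,20],"angular":[0,0,0],"jaw":0.4},{"translation":[0,0,30],"angular":[0,0,0],"jaw":0.4},{"translation":[0,0,33],"angular":[0,0,0],"jaw":0.4},{"translation":[0,0,33],"angular":[0,0,0],"jaw":0.4},{"translation":[0,0,33],"angular":[0,0,0],"jaw":0.4},{"translation":[0,0,33],"angular":[0,0,0],"jaw":0.4},{"translation":[0,0,33],"angular":[0,0,0],"jaw":0.4}]'
```

```text
t: 12.25
ee_pos: [619.0, 100.4, 61.0]
orientation: [3.141, 0.003, -0.007]
ft_force: [-0.0, 0.1, -1.7]
width: 50.2
grasp_force: 30.0
t: 13.25
ee_pos: [621.7, 100.0, 31.0]
orientation: [-3.142, -0.001, -0.001]
ft_force: [-1.3, -0.5, -1.6]
width: 50.6
grasp_force: 30.0
```

```bash
python3 -m creep '[{"translation":[0,0,2],"angular":[0,0,0],"jaw":0.4},{"translation":[0,0,3],"angular":[0,0,0],"jaw":0.4},{"translation":[0,0,3],"angular":[0,0,0],"jaw":0.8},{"translation":[0,0,3],"angular":[0,0,0],"jaw":0.8},{"translation":[0,0,3],"angular":[0,0,0],"jaw":0.85},{"translation":[0,0,-20],"angular":[0,0,0],"jaw":0.85},{"translation":[0,0,-60],"angular":[0,0,0],"jaw":0.85},{"translation":[0,0,-100],"angular":[0,0,0],"jaw":0.85}]'
python3 -m creep '[{"translation":[-25,-30,0],"angular":[0,0,0.1],"jaw":0.85},{"translation":[-60,-70,0],"angular":[0,0,0.2],"jaw":0.85},{"translation":[-95,-110,0],"angular":[0,0,0.262],"jaw":0.85},{"translation":[-130,-155,10],"angular":[0,0,0.262],"jaw":0.7},{"translation":[-160,-190,30],"angular":[0,0,0.262],"jaw":0.7},{"translation":[-170,-203,40],"angular":[0,0,0.262],"jaw":0.7},{"translation":[-170,-203,40],"angular":[0,0,0.262],"jaw":0.7},{"translation":[-170,-203,40],"angular":[0,0,0.262],"jaw":0.7}]'
python3 - <<'E'
from h import *
p,r=tool();print(p,yaw_y(r))
i=ctrl.camera_info('wrist'); pic('wrist','w5.png'); np.save('w5.npy',i,allow_pickle=True)
E
```

```text
t: 14.25
ee_pos: [621.2, 100.0, 131.2]
orientation: [3.141, 0.001, -0.002]
ft_force: [-0.6, 0.7, -0.8]
width: 74.7
grasp_force: 0.0
t: 15.25
ee_pos: [452.7, 302.3, 91.1]
orientation: [-3.114, 0.41, -0.001]
ft_force: [0.6, 0.1, -0.5]
width: 61.5
grasp_force: 0.0
[452.66871684 302.33235064  91.05789386] -105.01296565635758
```

View pics/w5.png

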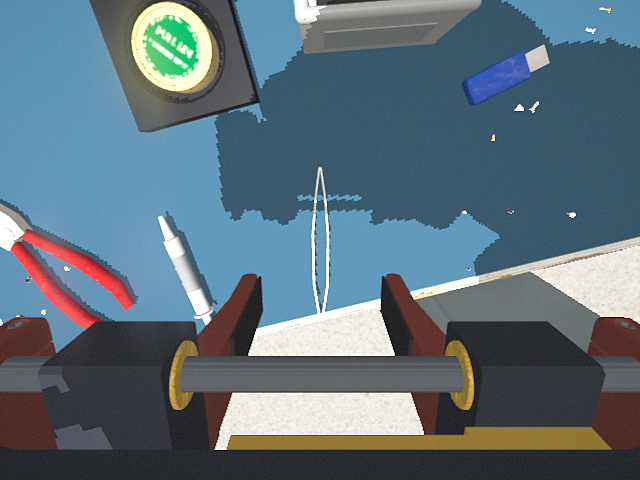

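Tweezers span (320,167)–(321,315), centred and parallel to the pads.

```bash
python3 - <<'E'
from h import *
i=np.load('w5.npy',allow_pickle=True).item()
a,b=[px2w('',u,v,8,i)[:2] for u,v in ((320,167),(321,315))]; m=(a+b)/2; print(a,b,np.linalg.norm(a-b),m)
p,r=tool(); print((r.inv().apply([*(m-p[:2]),0])).round(1))
E
```

```text
[508.781969   288.32894552] [396.61615847 317.838038  ] 115.9825658900015 [452.69906373 303.08349176]
[-0.3 -0.8  0. ]
```

```bash
python3 -m creep '[{"translation":[0,-1,40],"angular":[0,0,0],"jaw":0.6},{"translation":[0,-1,75],"angular":[0,0,0],"jaw":0.6},{"translation":[0,-1,84],"angular":[0,0,0],"jaw":0.6},{"translation":[0,-1,87],"angular":[0,0,0],"jaw":0.5},{"translation":[0,-1,87],"angular":[0,0,0],"jaw":0},{"translation":[0,-1,87],"angular":[0,0,0],"jaw":0},{"translation":[0,-1,87],"angular":[0,0,0],"jaw":0},{"translation":[0,-1,87],"angular":[0,0,0],"jaw":0}]'
python3 -m creep '[{"translation":[0,0,0],"angular":[0,0,0],"jaw":0},{"translation":[0,0,-10],"angular":[0,0,0],"jaw":0},{"translation":[0,0,-50],"angular":[0,0,0],"jaw":0},{"translation":[0,0,-90],"angular":[0,0,0],"jaw":0},{"translation":[0,0,-110],"angular":[0,0,0],"jaw":0},{"translation":[0,0,-110],"angular":[0,0,0],"jaw":0},{"translation":[0,0,-110],"angular":[0,0,0],"jaw":0},{"translation":[0,0,-110],"angular":[0,0,0],"jaw":0}]'
python3 - <<'E'
from h import *
p,r=tool();print(p,yaw_y(r)); M=r.inv()
print('to rest',M.apply([491-p[0],-30-p[1],0]).round(1))
E
```

```text
t: 16.3
ee_pos: [451.9, 304.1, 4.2]
orientation: [-3.114, 0.409, -0.001]
ft_force: [0.4, -0.7, 3.8]
width: 11.8
grasp_force: 30.0
t: 17.3
ee_pos: [451.0, 303.4, 112.5]
orientation: [3.113, -0.409, -0.003]
ft_force: [-0.5, -0.0, -0.6]
width: 11.9
grasp_force: 30.0
[450.95747303 303.36826615 112.50152499] -104.96740069814378
to rest [1.248e+02 3.117e+02 3.000e-01]
```

```bash
python3 -m creep '[{"translation":[15,40,0],"angular":[0,0,-0.1],"jaw":0},{"translation":[37,92,0],"angular":[0,0,-0.2],"jaw":0},{"translation":[60,150,0],"angular":[0,0,-0.3],"jaw":0},{"translation":[82,205,0],"angular":[0,0,-0.4],"jaw":0},{"translation":[104,260,0],"angular":[0,0,-0.447],"jaw":0},{"translation":[120,300,0],"angular":[0,0,-0.447],"jaw":0},{"translation":[125,312,20],"angular":[0,0,-0.447],"jaw":0},{"translation":[125,312,40],"angular":[0,0,-0.447],"jaw":0}]'
python3 -m creep '[{"translation":[0,0,0],"angular":[0,0,0],"jaw":0},{"translation":[0,0,0],"angular":[0,0,0],"jaw":0},{"translation":[0,0,0],"angular":[0,0,0],"jaw":0},{"translation":[0,0,0],"angular":[0,0,0],"jaw":0},{"translation":[0,0,0],"angular":[0,0,0],"jaw":0},{"translation":[0,0,0],"angular":[0,0,0],"jaw":0},{"translation":[0,0,0],"angular":[0,0,0],"jaw":0},{"translation":[0,0,0],"angular":[0,0,0],"jaw":0}]'
python3 - <<'E'
from h import *
p,r=tool();print(p,yaw_y(r))
i=ctrl.camera_info('wrist'); pic('wrist','w6.png'); np.save('w6.npy',i,allow_pickle=True)
E
```

```text
t: 18.3
ee_pos: [491.7, -31.2, 72.5]
orientation: [-3.128, -0.288, 0.001]
ft_force: [0.0, 0.9, -0.0]
width: 11.8
grasp_force: 30.0
t: 19.3
ee_pos: [491.9, -29.8, 73.7]
orientation: [-3.128, -0.291, 0.0]
ft_force: [-0.3, 0.4, -1.4]
width: 11.7
grasp_force: 30.0
[491.85908081 -29.84295909  73.66729165] -79.35526097231181
```

View pics/w6.png

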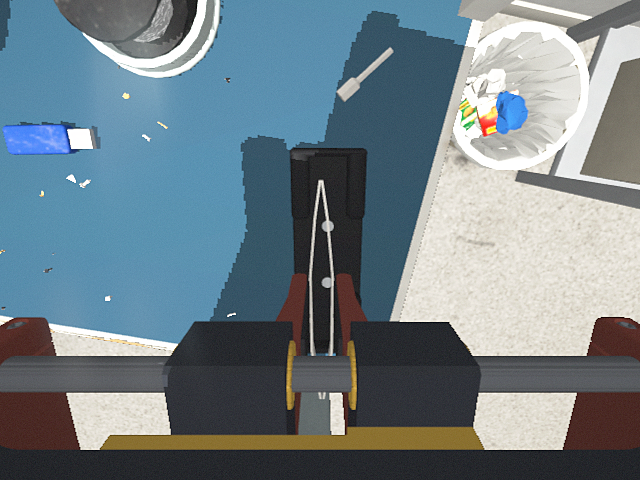

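Tweezers are above the rest. The rest's screws lie at (328,226) and (327,283), and its far corners at (291,150) and (367,150), so the rest is slightly to the right of the tool.

```bash
python3 - <<'E'
from h import *
i=np.load('w6.npy',allow_pickle=True).item(); p,r=tool()
for n,u,v,z in (('s1',328,226,8),('s2',327,283,8),('fl',291,150,19),('fr',367,150,19),('bl',293,217,19),('br',364,217,19),('tip',320.5,181,65+10)):
    w=px2w('',u,v,z,i); print(n,w.round(1),r.inv().apply([w[0]-p[0],w[1]-p[1],0]).round(1))
E
```

```text
s1 [511.9 -30.7   8. ] [19.6  4.5 -0. ]
s2 [470.2 -38.    8. ] [-22.8   4.    0. ]
fl [557.6   1.4  19. ] [ 70.4 -18.6  -0. ]
fr [566.1 -44.4  19. ] [70.3 28.  -0. ]
bl [516.4  -6.6  19. ] [ 28.4 -18.4  -0. ]
br [524.8 -51.7  19. ] [28.4 27.6 -0. ]
tip [549.1 -18.7  75. ] [58.4 -0.4 -0. ]
```

```bash
python3 -m creep '[{"translation":[-2,4.5,0],"angular":[0,0,0],"jaw":0},{"translation":[-2,4.5,10],"angular":[0,0,0],"jaw":0},{"translation":[-2,4.5,30],"angular":[0,0,0],"jaw":0},{"translation":[-2,4.5,45],"angular":[0,0,0],"jaw":0},{"translation":[-2,4.5,55],"angular":[0,0,0],"jaw":0},{"translation":[-2,4.5,62],"angular":[0,0,0],"jaw":0},{"translation":[-2,4.5,64],"angular":[0,0,0],"jaw":0},{"translation":[-2,4.5,64],"angular":[0,0,0],"jaw":0}]'
```

```text
t: 20.35
ee_pos: [490.9, -34.6, 9.8]
orientation: [3.128, 0.292, 0.0]
ft_force: [0.1, 0.4, 0.1]
width: 11.9
grasp_force: 30.0
```

```bash
python3 -m creep '[{"translation":[0,0,0.5],"angular":[0,0,0],"jaw":0},{"translation":[0,0,0.5],"angular":[0,0,0],"jaw":0.4},{"translation":[0,0,0.5],"angular":[0,0,0],"jaw":0.4},{"translation":[0,0,0.5],"angular":[0,0,0],"jaw":0.4},{"translation":[0,0,-20],"angular":[0,0,0],"jaw":0.4},{"translation":[0,0,-60],"angular":[0,0,0],"jaw":0.4},{"translation":[0,0,-100],"angular":[0,0,0],"jaw":0.4},{"translation":[4,-40,-110],"angular":[0,0,0],"jaw":0.4}]'
python3 -m creep '[{"translation":[5,-55,0],"angular":[0,0,0.05],"jaw":0.5},{"translation":[10,-110,0],"angular":[0,0,0.1],"jaw":0.5},{"translation":[15,-165,0],"angular":[0,0,0.15],"jaw":0.5},{"translation":[20,-220,0],"angular":[0,0,0.15],"jaw":0.5},{"translation":[25,-275,0],"angular":[0,0,0.15],"jaw":0.5},{"translation":[30,-330,0],"angular":[0,0,0.15],"jaw":0.5},{"translation":[35,-380,0],"angular":[0,0,0.15],"jaw":0.6},{"translation":[38,-402,25],"angular":[0,0,0.15],"jaw":0.7}]'
python3 -m creep '[{"translation":[0,0,0],"angular":[0,0,0],"jaw":0.7},{"translation":[0,0,0],"angular":[0,0,0],"jaw":0.7},{"translation":[0,0,0],"angular":[0,0,0],"jaw":0.7},{"translation":[0,0,0],"angular":[0,0,0],"jaw":0.7},{"translation":[0,0,0],"angular":[0,0,0],"jaw":0.7},{"translation":[0,0,0],"angular":[0,0,0],"jaw":0.7},{"translation":[0,0,0],"angular":[0,0,0],"jaw":0.7},{"translation":[0,0,0],"angular":[0,0,0],"jaw":0.7}]'
python3 - <<'E'
from h import *
p,r=tool();print(p,yaw_y(r))
i=ctrl.camera_info('wrist'); pic('wrist','w7.png'); np.save('w7.npy',i,allow_pickle=True)
E
```

```text
t: 21.35
ee_pos: [489.3, 4.5, 122.3]
orientation: [3.128, 0.286, 0.008]
ft_force: [-0.8, -0.4, -0.5]
width: 35.2
grasp_force: 0.0
t: 22.35
ee_pos: [451.1, 411.4, 96.1]
orientation: [-3.138, -0.06, -0.006]
ft_force: [-0.5, -0.0, -0.7]
width: 59.0
grasp_force: 0.0
t: 23.35
ee_pos: [450.3, 407.5, 94.7]
orientation: [3.141, 0.056, -0.0]
ft_force: [-0.9, -0.4, -0.2]
width: 61.3
grasp_force: 0.0
[450.33926037 407.50572001  94.66887626] -87.94549132770199
```

View pics/w7.png

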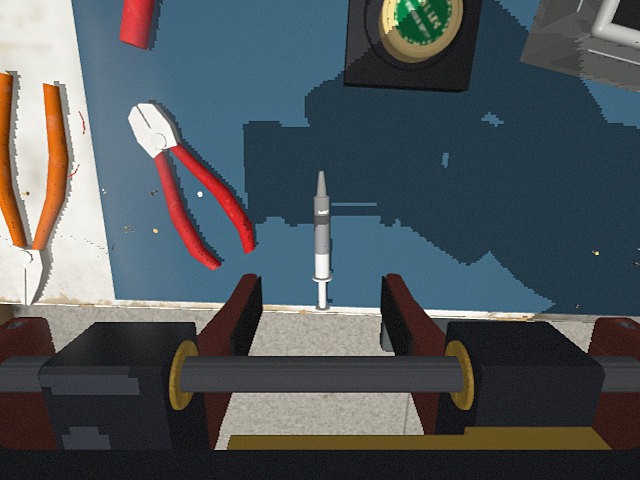

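```bash
python3 - <<'E'
from h import *
i=np.load('w7.npy',allow_pickle=True).item(); p,r=tool()
for n,u,v,z in (('tip',321,171,10),('end',322,310,10),('end0',322,310,3),('end18',322,310,17),('h1',253,250,5),('h2',220,267,5)):
    w=px2w('',u,v,z,i); print(n,w.round(1),r.inv().apply([w[0]-p[0],w[1]-p[1],0]).round(1))
E
```

```text
tip [505.2 409.7  10. ] [54.9 -0.2 -0. ]
end [395.7 405.1  10. ] [-54.7   0.4   0. ]
end0 [392. 405.   3.] [-58.4   0.5   0. ]
end18 [399.5 405.3  17. ] [-50.9   0.4   0. ]
h1 [442.7 460.1   5. ] [ -5.7 -52.9  -0. ]
h2 [427.8 486.3   5. ] [-19.7 -79.6  -0. ]
```

```bash
python3 -m creep '[{"translation":[0,0,20],"angular":[0,0,0],"jaw":0.5},{"translation":[0,0,60],"angular":[0,0,0],"jaw":0.5},{"translation":[0,0,82],"angular":[0,0,0],"jaw":0.5},{"translation":[0,0,89],"angular":[0,0,0],"jaw":0.5},{"translation":[0,0,89.5],"angular":[0,0,0],"jaw":0.1},{"translation":[0,0,89.5],"angular":[0,0,0],"jaw":0.05},{"translation":[0,0,89.5],"angular":[0,0,0],"jaw":0.05},{"translation":[0,0,89.5],"angular":[0,0,0],"jaw":0.05}]'
python3 -m creep '[{"translation":[0,0,0],"angular":[0,0,0],"jaw":0.05},{"translation":[0,0,-20],"angular":[0,0,0],"jaw":0.05},{"translation":[0,0,-60],"angular":[0,0,0],"jaw":0.05},{"translation":[0,0,-110],"angular":[0,0,0],"jaw":0.05},{"translation":[0,0,-150],"angular":[0,0,0],"jaw":0.05},{"translation":[0,0,-150],"angular":[0,0,0],"jaw":0.05},{"translation":[0,0,-150],"angular":[0,0,0],"jaw":0.05},{"translation":[0,0,-150],"angular":[0,0,0],"jaw":0.05}]'
python3 - <<'E'
from h import *
p,r=tool();print(p,yaw_y(r))
print('to box',r.inv().apply([636.6-p[0],225.6-p[1],0]).round(1))
E
```

```text
t: 24.4
ee_pos: [450.9, 408.0, 6.2]
orientation: [-3.14, -0.056, -0.002]
ft_force: [-0.3, -0.7, 5.1]
width: 15.5
grasp_force: 30.0
t: 25.4
ee_pos: [449.5, 406.8, 153.9]
orientation: [3.139, 0.056, -0.003]
ft_force: [0.0, 0.3, 0.4]
width: 15.9
grasp_force: 30.0
[449.53176655 406.82282622 153.88968758] -87.94876151378908
to box [ 1.805e+02  1.878e+02 -1.000e-01]
```

```bash
python3 -m creep '[{"translation":[15,25,0],"angular":[0,0,0.1],"jaw":0.05},{"translation":[35,65,0],"angular":[0,0,0.2],"jaw":0.05},{"translation":[55,110,0],"angular":[0,0,0.22],"jaw":0.05},{"translation":[75,150,0],"angular":[0,0,0.22],"jaw":0.05},{"translation":[85,185,0],"angular":[0,0,0.22],"jaw":0.05},{"translation":[90,200,0],"angular":[0,0,0.22],"jaw":0.05},{"translation":[90,200,0],"angular":[0,0,0.22],"jaw":0.05},{"translation":[90,200,0],"angular":[0,0,0.22],"jaw":0.05}]'
python3 - <<'E'
from h import *
p,r=tool();print(p,yaw_y(r))
i=ctrl.camera_info('wrist'); pic('wrist','w8.png'); np.save('w8.npy',i,allow_pickle=True)
E
```

```text
t: 26.4
ee_pos: [547.0, 211.8, 154.9]
orientation: [-3.128, 0.288, 0.001]
ft_force: [0.8, -0.0, 1.3]
width: 15.7
grasp_force: 30.0
[547.04708268 211.83724068 154.9183508 ] -100.51401208030894
```

View pics/w8.png

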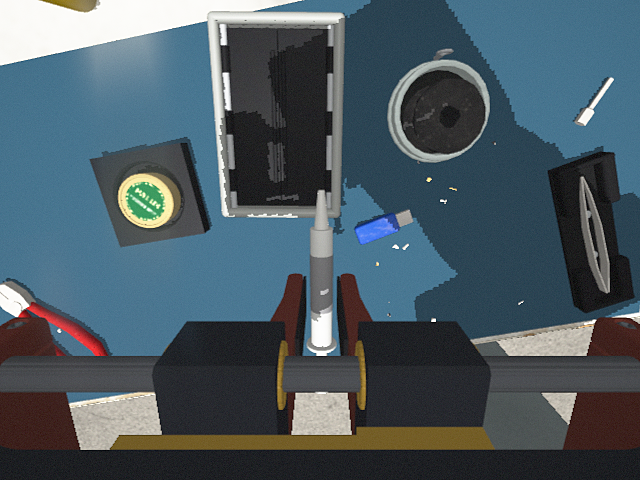

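Tin, spool and tweezers all sit in their places. The box rim's outer corners are (208,13), (343,13), (341,215) and (222,216).

```bash
python3 - <<'E'
from h import *
i=np.load('w8.npy',allow_pickle=True).item(); p,r=tool()
c=[]
for u,v in ((208,13),(343,13),(341,215),(222,216)):
    w=px2w('',u,v,68,i); t=r.inv().apply([w[0]-p[0],w[1]-p[1],0]); c.append(t); print(w.round(1),t.round(1))
print(np.mean(c,0)); w=px2w('',320.5,191,154.9+4,i); print('tip',r.inv().apply(w-p).round(1))
print('spool',px2w('',450,116,45,i),'top est box', r.inv().apply([636.6-p[0],225.6-p[1],0]))
E
```

```text
[710.8 254.4  68. ] [ 1.534e+02 -7.150e+01 -1.000e-01]
[695.1 170.3  68. ] [ 1.533e+02  1.400e+01 -1.000e-01]
[566.4 193.4  68. ] [22.5 14.7 -0. ]
[581.9 280.4  68. ] [ 21.8 -73.7  -0. ]
[ 8.77389379e+01 -2.91323799e+01 -3.95591044e-02]
tip [54.1 -0.4 -4. ]
spool [620.73134814 100.21583931  45.        ] top est box [ 8.56517550e+01 -2.97370336e+01 -3.86003601e-02]
```

```bash
python3 -m creep '[{"translation":[40,-14,0],"angular":[0,0,0],"jaw":0.05},{"translation":[75,-25,0],"angular":[0,0,0],"jaw":0.05},{"translation":[87,-29.5,0],"angular":[0,0,0],"jaw":0.05},{"translation":[87,-29.5,0],"angular":[0,0,0],"jaw":0.05},{"translation":[87,-29.5,20],"angular":[0,0,0],"jaw":0.05},{"translation":[87,-29.5,45],"angular":[0,0,0],"jaw":0.05},{"translation":[87,-29.5,65],"angular":[0,0,0],"jaw":0.05},{"translation":[87,-29.5,75],"angular":[0,0,0],"jaw":0.05}]'
python3 -m creep '[{"translation":[0,0,5],"angular":[0,0,0],"jaw":0.05},{"translation":[0,0,15],"angular":[0,0,0],"jaw":0.05},{"translation":[0,0,25],"angular":[0,0,0],"jaw":0.05},{"translation":[0,0,35],"angular":[0,0,0],"jaw":0.05},{"translation":[0,0,42],"angular":[0,0,0],"jaw":0.05},{"translation":[0,0,48],"angular":[0,0,0],"jaw":0.05},{"translation":[0,0,50],"angular":[0,0,0],"jaw":0.05},{"translation":[0,0,50],"angular":[0,0,0],"jaw":0.05}]'
```

```text
t: 27.45
ee_pos: [636.9, 223.6, 78.1]
orientation: [3.127, -0.289, -0.004]
ft_force: [-0.3, -0.3, -0.0]
width: 15.8
grasp_force: 30.0
t: 28.45
ee_pos: [638.1, 223.8, 29.8]
orientation: [3.128, -0.289, -0.001]
ft_force: [0.1, 0.3, -0.4]
width: 15.4
grasp_force: 33.0
```

```bash
python3 -m creep '[{"translation":[0,0,0],"angular":[0,0,0],"jaw":0.25},{"translation":[0,0,0],"angular":[0,0,0],"jaw":0.33},{"translation":[0,0,0],"angular":[0,0,0],"jaw":0.33},{"translation":[0,0,0],"angular":[0,0,0],"jaw":0.33},{"translation":[0,0,0],"angular":[0,0,0],"jaw":0.33},{"translation":[0,0,0],"angular":[0,0,0],"jaw":0.33},{"translation":[0,0,0],"angular":[0,0,0],"jaw":0.33},{"translation":[0,0,0],"angular":[0,0,0],"jaw":0.33}]'
python3 -m creep '[{"translation":[0,0,-10],"angular":[0,0,0],"jaw":0.33},{"translation":[0,0,-25],"angular":[0,0,0],"jaw":0.33},{"translation":[0,0,-45],"angular":[0,0,0],"jaw":0.33},{"translation":[0,0,-70],"angular":[0,0,0],"jaw":0.33},{"translation":[0,0,-110],"angular":[0,0,0],"jaw":0.33},{"translation":[-40,0,-125],"angular":[0,0,0],"jaw":0.33},{"translation":[-80,0,-125],"angular":[0,0,0],"jaw":0.33},{"translation":[-90,0,-125],"angular":[0,0,0],"jaw":0.33}]'
python3 - <<'E'
from h import *
pic('wrist','w9.png'); print(tool()[0])
E
```

```text
t: 29.45
ee_pos: [638.3, 223.9, 30.2]
orientation: [3.128, -0.289, -0.0]
ft_force: [-1.5, 0.3, -0.3]
width: 29.2
grasp_force: 1.5
t: 30.45
ee_pos: [548.4, 240.7, 156.9]
orientation: [-3.128, 0.287, -0.001]
ft_force: [0.8, 1.4, 0.2]
width: 29.1
grasp_force: 0.0
[548.55476157 240.80784867 156.60619761]
```

View pics/w9.png

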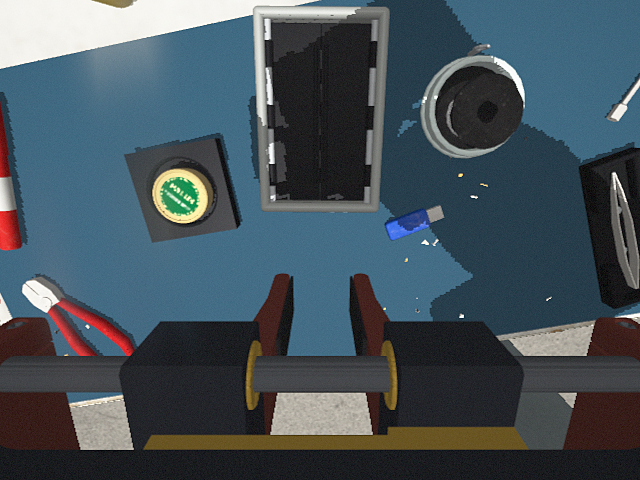

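Flaps are shut and the syringe is gone from view. The spool's hole is at (487,111), the pot rim is centred at (472,107), and the tin lid is at (182,194). I check these numerically before handing in.

```bash
python3 - <<'E'
from h import *
i=ctrl.camera_info('wrist')
f=lambda u,v,z:px2w('',u,v,z,i).round(1)
print('pot',f(472.5,107,21),'spool',f(487,111,45),'if on rim',f(487,111,57))
print('tin',f(182.5,194,30),'nest',np.mean([f(124,156,18),f(220,133,18),f(242,226,18),f(152,242,18)],0))
print('tw',f(617,173,17),f(631,289,17))
E
```

```text
pot [625.8 101.5  21. ] spool [620.9 101.1  45. ] if on rim [621.1 106.6  57. ]
tin [601.4 350.5  30. ] nest [602.625 353.025  18.   ]
tw [548.8 -20.4  17. ] [433.5 -39.8  17. ]
```

```bash
python3 - <<'E'
from h import *
a=ctrl.get_image('top')[:,:,::-1]; cv2.imwrite('pics/top1.png',cv2.resize(a[170:320,330:470],(560,600),interpolation=cv2.INTER_CUBIC))
print(ctrl.get_obs()['t'])
E
```

```text
30.55
```

View pics/top1.png

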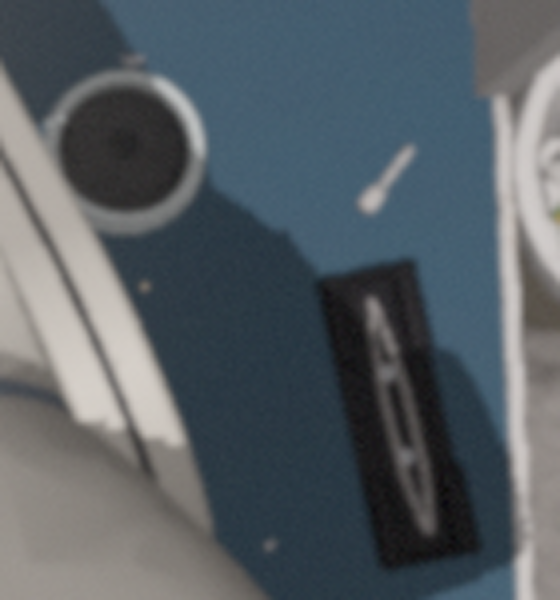

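The tweezers run (372,300)–(430,532), lying centred in the rest, which is centred at about (400,415). The spool's hole at (125,143) is inside the pot rim at about (126,152). Everything is in place, so I hand in.

```bash
python3 -c "
from h import *
print(ctrl.close_job())"
```

```text
the job is handed in; nothing more can be done
None
```

I handed the job in at about 31 s of the 106 s allowed: the cameras showed the tin in the foam recess, the spool in the pot, the tweezers in their rest, and the flaps shut over the box, where I released the syringe. The hand-in call returned no verdict.

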